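# Make up two holiday gift kits on the herb sill

### The arm

A 6-joint arm with a two-finger parallel gripper is mounted at the origin on the work surface. World frame = base frame: x ahead of the robot, y to its left, z up, the work surface at z = 0. Lengths are in m, angles in rad, forces in N, time in s.
With the tool pointing down it reaches from about 0.425 to 0.925 m from the base axis. Payload 12.5 kg.
Tool frame: the origin (TCP) lies between the finger pads; the fingertips stand 8 mm ahead of it and the grasp point (between the pads) lies 11 mm behind it; z points along the fingers, y is the line along which they close (so a half turn about z gives the same grasp; the last joint's range is limited). The gripper opens to 85 mm and grips with 20 to 120 N. Pads are 22 mm wide; open, the fingers measure 114 mm over their backs; the gripper's body (76 mm by 85 mm) begins 54 mm behind the grasp point. The pads swing forward as they close: fully open they stand 13 mm farther back than shut.
Start: joints at [-1.413, 0.491, 1.559, -0, 1.092, -0.106], TCP at [0.163, -0.603, 0.239] pointing down, gripper open.
Joint ranges: [-3.1, 3.1], [-0.84, 2.19], [0.05, 2.79], [-1.13, 4.28], [0.06, 2.93], [-2.69, 2.69]. Speed limits (rad/s): [2.22, 2.22, 2.79, 3.14, 3.14, 3.14].

### API

Orientations are given as a unit quaternion [x, y, z, w].
In Python, from station import get_state, grab_frame, camera_model, bot, trace, landmark_of gives the robot as it stands.
- The arm moves only by the shell command python3 -m inch 'ROWS'. ROWS is JSON, a list of rows, each a list of 7 numbers: the shift along the tool's x, y, z in m, then the turn, a rotation vector about the tool's x, y, z in rad, then the finger opening in m, from 0 to 0.0854. In form: [[dx, dy, dz, ax, ay, az, jaw], ...]. A call has 1 to 20 rows; each row shifts and turns the commanded pose from where the row before left it, along the tool's axes as they then stand; what a row does not reach is not made up. A row lasts 1/12 s, in which the tool goes at most 41.7 mm and 7.16 degrees, less where a joint would pass 70% of its speed; a pose out of reach is approached as far as the arm can. A call is refused whole if a number of a shift passes 0.0417 or a number of a turn 0.125, either way. A call with a gripper value outside its range is refused whole. The fingers move at their own pace and stop on an object; the grip force is fixed at half the most. Time passes only in rows, so rows that do not move let the fingers close. It gives the time, the measured TCP pose, the force, the opening and the grip force at its end, in the units of the state.
- get_state(): the state, without advancing time (a new reading comes with each control period).
- grab_frame(name): name is "scene" or "top" or "wrist"; returns the picture (384x512x3 uint8, blue, green, red); there is no depth.
- camera_model(name): a dict with "fov_y" (degrees; the focal length in pixels is half the picture's height over the tangent of half this angle, whatever the lens; pixels are square), "cx", "cy" (the principal point, pixels), "k1" (the pictures are not rectified: a ray, as slopes to the right and down, at radius r is drawn at 1 + k1 r^2 times it, then the intrinsics apply), "pose" (4x4, takes a point from camera to world coordinates). Camera axes: x right, y down, z forward; pixel columns grow to the right and rows downward; lengths in m; the calibration is good to about 2 mm. A picture is of the moment at which its call begins: read the wrist's pose just before it. camera_model takes no time and is no camera call; for the wrist camera it gives the pose at the moment of the call.
- bot.job_done(): hands the job in; it is judged then, once.
Trained networks look in the newest picture that a camera, given by its name, has taken for a name from the list of things; names that differ only in an ending like _2 or _b are one class to them, and where a whole thing is asked for, a point or a joint stands for the part that bears it (a point fixed in the world has none). Each returns a list of dicts, best first, with "conf" (0 to 1); they miss things now and then, are a little off and sometimes report something else, mostly with a low value. They report only what shows in the picture. A call takes as long as a camera call. They do not tell look-alikes from the thing itself.
- trace(camera, label): "pixels" (384x512 bool, what is visible of it).
- landmark_of(camera, label): "xyz" ([x, y, z] in m, in world coordinates, good to about 4 mm: a listed point, or the origin of a listed thing).
The state is a dict: "time": time; "joint_pos": joint angles; "dq": joint speeds; "joint_torque": joint torques, N m; "tcp_pos": TCP position; "orientation": TCP orientation; "ft_force": force on the tool from outside, world axes, zero at the start; "wrist_torque": the same for the moment, N m; "opening": opening from 0.0 (shut) to 1.0 (fully open); "gripper_force": force on a finger pad.
Only numpy, scipy, OpenCV 4.12 (cv2) and the standard library are available. Lean on these libraries where they do the work, as an engineer would, in place of code of your own. Each camera call takes 0.05 s, during which the arm holds its last target. There are 200 camera calls.

### The job

Make up two gift kits: in the silver tin, lay the large dreidel lengthwise in the long compartment and stand the jar and the short candle upright in the square ones, one in each, either way round; in the terracotta saucer, lay the small dreidel flat and stand the tall candle upright beside it, both fully on its floor. Set things down rather than dropping them, and leave the tin, the saucer and the potted seedling where they stand.

Things in the scene. Friction and masses are not known exactly. Their poses are not given: they have to be found in the camera images.
- tin: open silver aluminium tin, 160 x 160 x 20 mm high, walls, dividers and floor 3 mm thick, loose, 0.4 kg, any yaw, left or right of the stock. Origin: centre of underside. Wall-high dividers leave a long compartment on its -x side (75.5 in x by 154 mm in y, centre x = -39 mm, y = 0) and two square ones on its +x side (75.5 mm, centres x = +39, y = +39 and -39 mm)
- saucer: round terracotta plant saucer, 172 mm across the rim, 18 mm high, wall 5 mm, floor 6 mm thick and flat within 72 mm of the centre; loose, 0.6 kg. Origin: centre of its underside, z up. It stands on the side where the tin does not
- dreidel_large: large blue plastic dreidel lying on one flat side: a 40 mm cube with a stem 10 mm thick and 26 mm long along its own +x (ends 46 mm from the cube's centre) and a blunt conical point along -x (ends 38 mm from it), 70 g. Origin: centre of the cube, so 20 mm above what it lies on; its x axis is level and at any yaw
- dreidel_small: small dreidel of the same blue plastic lying on one flat side: a 28 mm cube with a stem 8 mm thick and 18 mm long along its own +x (ends 32 mm from the cube's centre) and a blunt conical point along -x (ends 27 mm from it), 30 g. Origin: centre of the cube, so 14 mm above what it lies on; its x axis is level and at any yaw
- candle_short: short, thick cream pillar candle, hard wax, upright cylinder 52 mm in diameter and 45 mm high (plus a tiny wick), 70 g. Origin: centre of its underside, z up
- candle_tall: tall, slim cream pillar candle, same wax, upright cylinder 38 mm in diameter and 75 mm high (plus a tiny wick), 110 g. Origin: centre of its underside, z up
- jar: green glass herb jar with a brown cork lid, upright: glass 48 mm in diameter up to 46 mm, lid 44 mm in diameter from there to 60 mm, 120 g. Origin: centre of its underside, z up
- seedling: bystander standing among the stock, to be left alone: small terracotta pot with green leaves, 62 mm in diameter, 72 mm high with the leaves, loose. Origin: centre of its underside
Not all that is in view belongs to the job. Leave any turquoise look-alike of the candle_tall alone.

How it is judged:
At the end, for the whole second after the job is handed in: Large dreidel level and along the long compartment (0.4 rad), jar and short candle one in each square, all within 20 mm of centre across (dreidel 42 mm along); small dreidel level and tall candle within 62 mm of saucer centre; all on the floors, upright to 0.12 rad, released, at rest (x of dreidel_large in the frame of tin between -0.059 and -0.019 m and y of dreidel_large in the frame of tin between -0.042 and 0.042 m and z of dreidel_large in the frame of tin between 0.018 and 0.028 m and angle between dreidel_large's own x axis and vertical between 1.42 and 1.72 rad and angle between the x axis of dreidel_large and the y axis of tin, either way round below 0.4 rad and (((x of jar in the frame of tin between 0.019 and 0.059 m and y of jar in the frame of tin between 0.019 and 0.059 m) and (x of candle_short in the frame of tin between 0.019 and 0.059 m and y of candle_short in the frame of tin between -0.059 and -0.019 m)) or ((x of jar in the frame of tin between 0.019 and 0.059 m and y of jar in the frame of tin between -0.059 and -0.019 m) and (x of candle_short in the frame of tin between 0.019 and 0.059 m and y of candle_short in the frame of tin between 0.019 and 0.059 m))) and z of jar in the frame of tin between -0.001 and 0.008 m and z of candle_short in the frame of tin between -0.001 and 0.008 m and horizontal distance between each of dreidel_small, candle_tall and saucer below 0.062 m and z of dreidel_small in the frame of saucer between 0.015 and 0.025 m and angle between dreidel_small's own x axis and vertical between 1.42 and 1.72 rad and z of candle_tall in the frame of saucer between 0.001 and 0.011 m and angle between each of jar, candle_short, candle_tall, tin, saucer's own z axis and vertical below 0.12 rad and linear speed of each of dreidel_large, dreidel_small, candle_short, candle_tall, jar below 0.02 m/s); the robot touches nothing.
It fails at once if the tin or the saucer is shifted more than 30 mm (distance of any of tin, saucer from where it was at the start of the episode above 0.03 m).
It fails at once if the seedling pot is shifted more than 20 mm or tipped (distance of seedling from where it was at the start of the episode above 0.02 m or angle between seedling's own z axis and vertical above 0.3 rad).
It fails at once if a thing is dropped from more than about 25 mm or thrown (out of the fingers and faster than 0.7 m/s) ((linear speed of dreidel_large above 0.7 m/s and contact force between dreidel_large and the fingers below 0.05 N) or (linear speed of dreidel_small above 0.7 m/s and contact force between dreidel_small and the fingers below 0.05 N) or (linear speed of candle_short above 0.7 m/s and contact force between candle_short and the fingers below 0.05 N) or (linear speed of candle_tall above 0.7 m/s and contact force between candle_tall and the fingers below 0.05 N) or (linear speed of jar above 0.7 m/s and contact force between jar and the fingers below 0.05 N)).
It also fails if it takes over 128 s, if anything falls off the work surface, if the arm or the gripper's body presses on something with over 40 N, if the wrist force passes 120 N, or if a joint passes its speed limit or range.

## Working session

There is one attempt and no reset: what is moved stays moved. The work goes in short steps, Python scripts to look and compute and a shell command to move; the robot and the scene stay as the last step left them, time stands still between calls to the robot, and variables do not carry over. Pictures are saved under pics/ and viewed, at most 14 in all, crops included, and the job is handed in when it is done.

```bash
ls; mkdir -p pics
cat > h.py <<'E'
import numpy as np, cv2
from scipy.spatial.transform import Rotation as R
from station import *
def ray(cam,u,v,m=None):
    m=m or camera_model(cam); f=192/np.tan(np.radians(m["fov_y"])/2)
    K=np.array([[f,0,m["cx"]],[0,f,m["cy"]],[0,0,1]])
    x,y=(u-m["cx"])/f,(v-m["cy"])/f; rd=np.hypot(x,y); r=rd
    for _ in range(20): r=rd/(1+m["k1"]*r*r)
    s=r/rd if rd>0 else 1
    P=np.array(m["pose"]); return P[:3,3],P[:3,:3]@np.array([x*s,y*s,1])
def at(cam,u,v,z,m=None):
    o,d=ray(cam,u,v,m); return o+d*(z-o[2])/d[2]
def proj(cam,p,m=None):
    m=m or camera_model(cam); f=192/np.tan(np.radians(m["fov_y"])/2); P=np.array(m["pose"])
    q=P[:3,:3].T@(np.array(p)-P[:3,3]); x,y=q[0]/q[2],q[1]/q[2]; k=1+m["k1"]*(x*x+y*y)
    return m["cx"]+f*x*k,m["cy"]+f*y*k
E
python3 - <<'E'
from h import *
for c in ["top","scene"]:
    cv2.imwrite(f"pics/{c}0.png",grab_frame(c)); m=camera_model(c); print(c,m["fov_y"],m["k1"],np.round(m["pose"],3).tolist())
    for n in ["tin","saucer","dreidel_large","dreidel_small","candle_short","candle_tall","jar","seedling"]:
        print(n,[(round(d["conf"],2),np.round(d["xyz"],3).tolist(),np.round(proj(c,d["xyz"])).tolist()) for d in landmark_of(c,n)])
print(get_state())
E
```

```text
pics
top 42.81467258381606 -0.08145556974891058 [[0.013, -0.996, 0.09, 0.483], [-1.0, -0.012, 0.004, 0.007], [-0.003, -0.09, -0.996, 1.098], [0.0, 0.0, 0.0, 1.0]]
tin [(0.79, [0.483, 0.302, 0.0], [126.0, 225.0])]
saucer [(0.64, [0.539, -0.306, -0.0], [396.0, 203.0])]
dreidel_large [(0.65, [0.446, -0.012, 0.019], [266.0, 244.0])]
dreidel_small [(0.57, [0.63, 0.0, 0.018], [261.0, 160.0])]
candle_short [(0.82, [0.616, 0.124, 0.006], [206.0, 167.0])]
candle_tall [(0.85, [0.701, -0.091, 0.003], [302.0, 131.0]), (0.77, [0.618, -0.121, -0.002], [315.0, 168.0]), (0.57, [0.529, -0.155, 0.002], [330.0, 207.0])]
jar [(0.57, [0.443, -0.112, 0.002], [311.0, 246.0])]
seedling [(0.95, [0.462, 0.124, 0.004], [205.0, 236.0])]
scene 44.14728924374785 -0.18729142098246465 [[-0.365, 0.586, -0.723, 1.291], [0.931, 0.232, -0.282, 0.294], [0.003, -0.776, -0.63, 0.7], [0.0, 0.0, 0.0, 1.0]]
tin [(0.8, [0.488, 0.304, 0.002], [393.0, 229.0]), (0.33, [0.459, 0.124, -0.001], [318.0, 203.0])]
saucer [(0.72, [0.536, -0.308, 0.004], [140.0, 178.0]), (0.41, [0.449, -0.012, 0.023], [265.0, 179.0])]
dreidel_large [(0.
[... 391 characters left out ...]
time': 0.9, 'joint_pos': array([-1.41261165e+00,  4.90900743e-01,  1.55890769e+00,  9.20016821e-06,
        1.09171046e+00, -1.05608772e-01]), 'dq': array([ 0.00112445, -0.00079225,  0.00127282, -0.00032425,  0.00043384,
       -0.0001957 ]), 'joint_torque': array([-4.88616934e-04, -6.18268633e+01, -2.61846292e+01, -6.64102117e-05,
        3.38152086e-04, -1.10427422e-05]), 'tcp_pos': array([ 0.16298546, -0.60338399,  0.23932383]), 'orientation': array([9.91314508e-01, 1.31512526e-01, 5.05029026e-06, 3.67615951e-05]), 'ft_force': array([-0.54050855, -0.20218756,  0.30219704]), 'wrist_torque': array([-0.03466239, -0.02856954, -0.02601221]), 'gripper_force': 0.0, 'opening': 1.0050177560625086}
```

Run:
```python
import cv2
a=cv2.imread("pics/top0.png")
cv2.imwrite("pics/topc.png",cv2.resize(a[90:290,70:470],(800,400),interpolation=cv2.INTER_CUBIC))
b=cv2.imread("pics/scene0.png")
cv2.imwrite("pics/scc.png",cv2.resize(b[120:290,80:460],(798,357),interpolation=cv2.INTER_CUBIC))
```

```text
(no output)
```

View pics/topc.png

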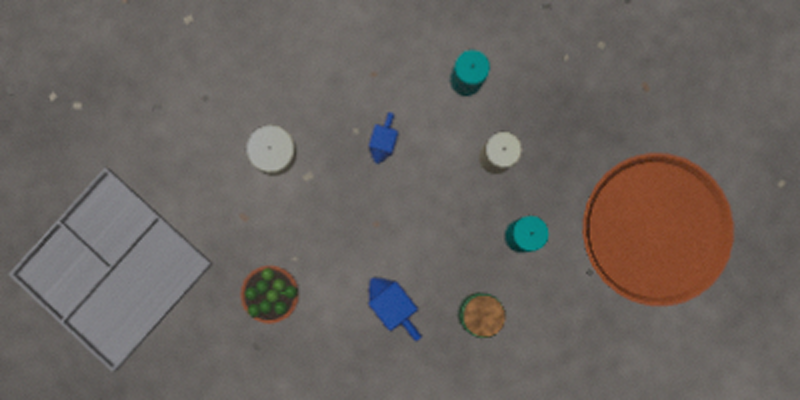

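View pics/scc.png

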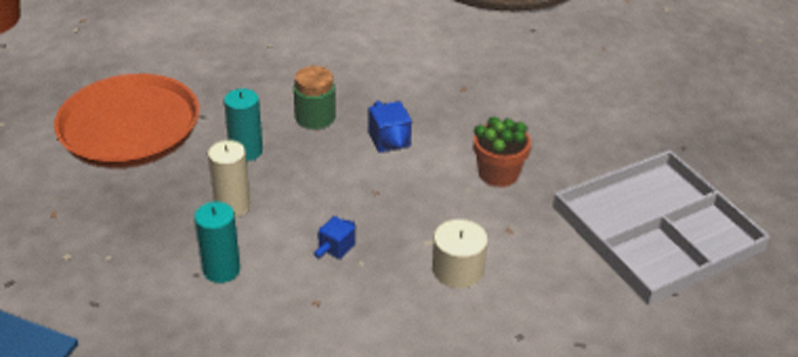

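Candidates for tall candle, in full top pixels: cream (322,164), turquoise (305,125), turquoise (334,207). The cream one fits, and both enlarged crops show it between the two turquoise look-alikes. The tin is on the left with its squares on the upper-left side. The saucer is on the right, empty.

Run:
```python
from h import *
t=lambda u,v,z: at("top",70+u/2,90+v/2,z)
c=np.array([t(*p,.02) for p in [(105,170),(210,264),(114,370),(12,273)]]); print("corners",c.round(3).tolist(),"ctr",c.mean(0), [np.linalg.norm(c[i]-c[i-1]).round(3) for i in range(4)])
d=[t(158,217,.02),t(66,321,.02)]; print("div",d)
# tin y axis along divider; x axis from long to squares
x=((c[0]+c[3])-(c[1]+c[2]))/2; print("tin x yaw",np.degrees(np.arctan2(x[1],x[0])))
y=c[0]-c[3];print("tin y dir",np.degrees(np.arctan2(y[1],y[0])))
from station import grab_frame
grab_frame("top")
for n,h in [("dreidel_large",.02),("dreidel_small",.014),("saucer",.018),("jar",.06),("candle_short",.045),("candle_tall",.075)]:
    r=trace("top",n)
    for k in r:
        vs,us=np.nonzero(k["pixels"]); print(n,round(k["conf"],2),len(us),np.round([us.mean(),vs.mean()]))
        if "dreidel" in n or n=="saucer":
            w=np.array([at("top",u,v,h)[:2] for u,v in zip(us,vs)]); m=w.mean(0)
            rect=cv2.minAreaRect(w.astype(np.float32)*1000); ev=np.linalg.eigh(np.cov((w-m).T)); a=ev[1][:,1]
            print("  mean",m.round(4),"axis",np.degrees(np.arctan2(a[1],a[0])).round(1),"rect",rect,)
for n,a,b in [("L",(393,303),(420,338)),("S",(384,138),(391,115))]:
    h=.02 if n=="L" else .014
    p,q=t(*a,h+.02 if n=="L" else h+.014),t(*b,h); p0=t(*a,h); e=q-p; print(n,p,q,np.degrees(np.arctan2(e[1],e[0])))
for n,p,h in [("jar",(484,315),.06),("cs",(271,148),.045),("ct",(504,149),.075)]: print(n,t(*p,h))
```

```text
corners [[0.594, 0.309, 0.02], [0.491, 0.189, 0.02], [0.373, 0.292, 0.02], [0.477, 0.41, 0.02]] ctr [0.48372857 0.30008247 0.02      ] [np.float64(0.154), np.float64(0.158), np.float64(0.157), np.float64(0.158)]
div [array([0.54193411, 0.24803923, 0.02      ]), array([0.42559227, 0.34722568, 0.02      ])]
tin x yaw 49.101654875152654
tin y dir -40.942721195840804
dreidel_large 0.67 480 [265. 242.]
  mean [ 0.4492 -0.0105] axis -142.1 rect ((445.6503601074219, -13.14013671875), (79.78697204589844, 40.86442565917969), 38.61658477783203)
dreidel_small 0.61 227 [261. 159.]
  mean [0.6337 0.0019] axis 166.4 rect ((635.0317993164062, 2.18228816986084), (51.866153717041016, 29.029020309448242), 0.603884220123291)
saucer 0.82 4690 [399. 204.]Traceback (most recent call last):
  File "<stdin>", line 15, in <module>
  File "h.py", line 12, in at
    o,d=ray(cam,u,v,m); return o+d*(z-o[2])/d[2]
        ~~~^^^^^^^^^^^
  File "h.py", line 5, in ray
    m=m or camera_model(cam); f=192/np.tan(np.radians(m["fov_y"])/2)
           ~~~~~~~~~~~~^^^^^
ValueError: time passes only in moves, steps and waits
```

```bash
cat >> h.py <<'E'
def go(x,y,z,yaw=None,N=None):
    """N identical rows that bring the TCP from its measured pose to x,y,z with closing-axis yaw (deg, mod 180)"""
    s=get_state(); Rm=R.from_quat(s["orientation"]).as_matrix(); p=s["tcp_pos"]
    c=Rm[:,1]; cy=np.degrees(np.arctan2(c[1],c[0])); j=s["joint_pos"]
    if yaw is None: yaw=cy
    best=[]
    for k in range(-2,3):
        dy=yaw+180*k-cy; tx=cy+dy+90
        j6=(np.degrees(np.arctan2(y,x))+90-tx+180)%360-180
        best.append((abs(dy)+(1000 if abs(j6)>140 else 0),dy,j6))
    _,dy,j6=min(best); a=-np.radians(dy); D=Rm.T@(np.array([x,y,z])-p)
    n=N or int(max(np.ceil(np.linalg.norm(D)/.036),np.ceil(abs(a)/.115),1))
    rz=lambda t:np.array([[np.cos(t),-np.sin(t),0],[np.sin(t),np.cos(t),0],[0,0,1]])
    S=sum(rz(k*a/n) for k in range(n)); d=np.linalg.solve(S,D)
    print("t",round(s["time"],1),"tcp",p.round(4),"cy",round(cy,1),"tilt",Rm[:,2].round(3),"->",n,"x",d.round(4).tolist(),"az",round(a/n,4),"j6",round(j6),"F",s["ft_force"].round(1),"op",round(s["opening"]*85.4,1),"g",round(s["gripper_force"],1))
E
python3 - <<'E'
from h import *
m=camera_model("top")
t=lambda u,v,z: at("top",70+u/2,90+v/2,z,m)
for n,a,b,h in [("L",(393,303),(420,338),.02),("S",(384,138),(391,115),.014)]:
    p,q=t(*a,2*h),t(*b,h); e=q-p; print(n,p.round(3),q.round(3),np.degrees(np.arctan2(e[1],e[0])))
for n,p,h in [("jar",(484,315),.06),("cs",(271,148),.045),("ct",(504,149),.075)]: print(n,t(*p,h).round(4))
print("saucer",np.mean([t(*p,.018) for p in [(585,229),(734,229),(659,153),(659,306)]],0).round(4))
go(.44,-.11,.15,0)
E
```

```text
L [ 0.452 -0.013  0.04 ] [ 0.413 -0.043  0.02 ] -141.6537151720925
S [ 0.632 -0.001  0.028] [ 0.66  -0.009  0.014] -15.265440487620292
jar [ 0.4407 -0.1084  0.06  ]
cs [0.6171 0.1215 0.045 ]
ct [ 0.6153 -0.1273  0.075 ]
saucer [ 0.5356 -0.3083  0.018 ]
t 1.1 tcp [ 0.163  -0.6034  0.2393] cy -74.9 tilt [ 0. -0. -1.] -> 16 x [0.0374, -0.0069, 0.0056] az -0.0817 j6 -14 F [0.  0.2 0.3] op 85.0 g 0.0
```

```bash
python3 -m inch '[[0.0374,-0.0069,0.0056,0,0,-0.0817,0.085],[0.0374,-0.0069,0.0056,0,0,-0.0817,0.085],[0.0374,-0.0069,0.0056,0,0,-0.0817,0.085],[0.0374,-0.0069,0.0056,0,0,-0.0817,0.085],[0.0374,-0.0069,0.0056,0,0,-0.0817,0.085],[0.0374,-0.0069,0.0056,0,0,-0.0817,0.085],[0.0374,-0.0069,0.0056,0,0,-0.0817,0.085],[0.0374,-0.0069,0.0056,0,0,-0.0817,0.085],[0.0374,-0.0069,0.0056,0,0,-0.0817,0.085],[0.0374,-0.0069,0.0056,0,0,-0.0817,0.085],[0.0374,-0.0069,0.0056,0,0,-0.0817,0.085],[0.0374,-0.0069,0.0056,0,0,-0.0817,0.085],[0.0374,-0.0069,0.0056,0,0,-0.0817,0.085],[0.0374,-0.0069,0.0056,0,0,-0.0817,0.085],[0.0374,-0.0069,0.0056,0,0,-0.0817,0.085],[0.0374,-0.0069,0.0056,0,0,-0.0817,0.085],[0,0,0,0,0,0,0.085],[0,0,0,0,0,0,0.085]]'
python3 - <<'E'
from h import *
m=camera_model("wrist"); cv2.imwrite("pics/w1.png",grab_frame("wrist"))
for n in ["jar","dreidel_large"]: print(n,[(round(d["conf"],2),np.round(d["xyz"],4).tolist()) for d in landmark_of("wrist",n)])
go(.44,-.11,.05,0)
E
```

```text
time: 2.6
tcp_pos: [0.4403, -0.1082, 0.1498]
orientation: [0.706, 0.708, -0.0, -0.0]
ft_force: [0.7, -1.3, 0.9]
opening: 0.995
gripper_force: 0.0
jar [(0.89, [0.4395, -0.1063, 0.0015])]
dreidel_large [(0.89, [0.4493, -0.0084, 0.0176]), (0.69, [0.5352, -0.3039, 0.0004])]
t 2.8 tcp [ 0.4408 -0.1106  0.1499] cy -0.1 tilt [ 0.001 -0.001 -1.   ] -> 3 x [0.0002, -0.0003, 0.0333] az -0.0004 j6 -14 F [0.  0.3 1. ] op 84.7 g 0.0
```

View pics/w1.png

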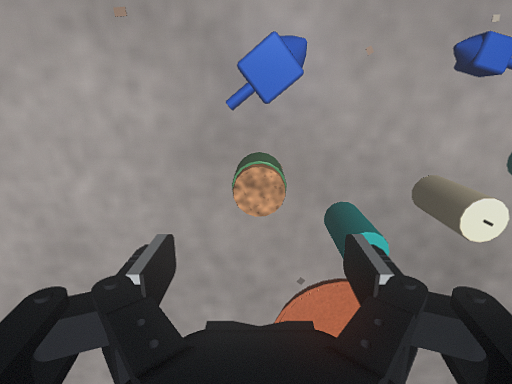

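The jar is at pixel (258,190), centred between the fingers and clear of its neighbours. I'll descend and grip.

```bash
python3 -m inch '[[0.002,0,0.03,0,0,0,0.085],[0,0,0.03,0,0,0,0.085],[0,0,0.03,0,0,0,0.085],[0,0,0.03,0,0,0,0.085],[0,0,0,0,0,0,0.085],[0,0,0,0,0,0,0.04],[0,0,0,0,0,0,0.04],[0,0,0,0,0,0,0.04],[0,0,0,0,0,0,0.04],[0,0,0,0,0,0,0.04],[0,0,0,0,0,0,0.04],[0,0,0,0,0,0,0.04]]'
```

```text
time: 3.75
tcp_pos: [0.4411, -0.1082, 0.0317]
orientation: [0.707, 0.707, 0.001, 0.002]
ft_force: [-2.8, -3.0, 9.0]
opening: 0.537
gripper_force: 60.3
```

```bash
python3 -m inch '[[0,0,-0.03,0,0,0,0.03],[0,0,-0.04,0,0,0,0.03],[0,0,-0.04,0,0,0,0.03],[0,0,-0.04,0,0,0,0.03]]'
python3 - <<'E'
from h import *
go(.481,.357,.12,49)
E
```

```text
time: 4.08
tcp_pos: [0.4398, -0.1075, 0.1829]
orientation: [0.707, 0.707, 0.0, 0.001]
ft_force: [1.5, -0.6, -2.5]
opening: 0.539
gripper_force: 63.0
t 4.1 tcp [ 0.4398 -0.1075  0.1829] cy 0.0 tilt [ 0.001 -0.001 -1.   ] -> 14 x [0.0304, 0.016, 0.0045] az -0.0611 j6 -12 F [ 1.5 -0.6 -2.5] op 46.1 g 63.0
```

```bash
python3 -m inch '[[0.0304,0.016,0.0045,0,0,-0.0611,0.03],[0.0304,0.016,0.0045,0,0,-0.0611,0.03],[0.0304,0.016,0.0045,0,0,-0.0611,0.03],[0.0304,0.016,0.0045,0,0,-0.0611,0.03],[0.0304,0.016,0.0045,0,0,-0.0611,0.03],[0.0304,0.016,0.0045,0,0,-0.0611,0.03],[0.0304,0.016,0.0045,0,0,-0.0611,0.03],[0.0304,0.016,0.0045,0,0,-0.0611,0.03],[0.0304,0.016,0.0045,0,0,-0.0611,0.03],[0.0304,0.016,0.0045,0,0,-0.0611,0.03],[0.0304,0.016,0.0045,0,0,-0.0611,0.03],[0.0304,0.016,0.0045,0,0,-0.0611,0.03],[0.0304,0.016,0.0045,0,0,-0.0611,0.03],[0.0304,0.016,0.0045,0,0,-0.0611,0.03],[0,0,0,0,0,0,0.03],[0,0,0,0,0,0,0.03]]'
python3 - <<'E'
from h import *
m=camera_model("wrist"); cv2.imwrite("pics/w2.png",grab_frame("wrist"))
for n in ["tin","jar"]: print(n,[(round(d["conf"],2),np.round(d["xyz"],4).tolist()) for d in landmark_of("wrist",n)])
for q in [(.481,.357),(.540,.306),(.459,.273)]: print(np.round(proj("wrist",(*q,.003),m)))
go(.481,.357,.036,49)
E
```

```text
time: 5.42
tcp_pos: [0.4801, 0.3584, 0.1178]
orientation: [0.349, 0.937, 0.0, 0.0]
ft_force: [-0.6, -1.2, -1.6]
opening: 0.535
gripper_force: 63.1
tin [(0.65, [0.4836, 0.3067, -0.0002])]
jar [(0.79, [0.4802, 0.3602, 0.0923])]
[259. 187.]
[259. 263.]
[177. 226.]
t 5.6 tcp [0.4813 0.3563 0.1177] cy 48.9 tilt [ 0.001  0.    -1.   ] -> 3 x [0.0002, 0.0001, 0.0272] az -0.0003 j6 -12 F [ 0.  -0.4 -1.9] op 45.3 g 63.1
```

View pics/w2.png

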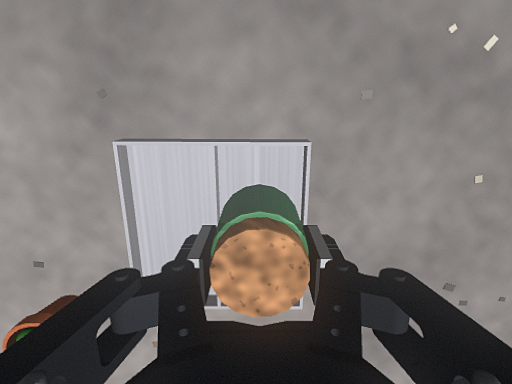

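The jar hangs upright. The tin's far rim corners are at about (114,141) and (311,141), and the divider top is at (216,145). I'll check the tin pose from these.

Run:
```python
from h import *
m=camera_model("wrist")
a,b,c=[at("wrist",u,v,.02,m) for u,v in [(114,141),(311,141),(216.5,145)]]
e=(b-a)[:2]; yaw=np.arctan2(e[1],e[0]); print(np.degrees(yaw),np.linalg.norm(e),a,b)
x=e/np.linalg.norm(e); y=np.array([-x[1],x[0]])
ctr=(a+b)[:2]/2-y*.08; print("tin",ctr,"A",ctr+.039*(x+y),"B",ctr+.039*(x-y),"L",ctr-.039*x)
```

```text
49.04011014243161 0.15809554297383263 [0.37294616 0.2953422  0.02      ] [0.47658261 0.414731   0.02      ]
tin [0.48517788 0.30259416] A [0.48129199 0.35761143] B [0.54019515 0.30648005] L [0.45961219 0.27314258]
```

Consistent within 1 mm. Lower and release: TCP about 0.035 to touch down.

```bash
python3 -m inch '[[0.001,0,0.03,0,0,0,0.03],[0,0,0.03,0,0,0,0.03],[0,0,0.015,0,0,0,0.03],[0,0,0.004,0,0,0,0.03],[0,0,0.003,0,0,0,0.03],[0,0,0,0,0,0,0.03],[0,0,0,0,0,0,0.03]]'
```

```text
time: 6.15
tcp_pos: [0.481, 0.3575, 0.0359]
orientation: [0.35, 0.937, 0.001, 0.001]
ft_force: [-0.0, 0.0, -0.8]
opening: 0.538
gripper_force: 63.2
```

```bash
python3 -m inch '[[0,0,0.001,0,0,0,0.03],[0,0,0,0,0,0,0.05],[0,0,0,0,0,0,0.055],[0,0,0,0,0,0,0.065],[0,0,0,0,0,0,0.065],[0,0,0,0,0,0,0.065],[0,0,-0.01,0,0,0,0.065],[0,0,-0.02,0,0,0,0.065],[0,0,-0.04,0,0,0,0.065],[0,0,-0.04,0,0,0,0.085]]'
python3 - <<'E'
from h import *
go(.617,.122,.12,0)
E
```

```text
time: 6.98
tcp_pos: [0.4795, 0.3573, 0.1447]
orientation: [0.35, 0.937, -0.001, -0.001]
ft_force: [0.6, -0.2, 0.2]
opening: 0.884
gripper_force: 0.0
t 7.0 tcp [0.4795 0.3573 0.1447] cy 49.0 tilt [-0.002 -0.001 -1.   ] -> 8 x [-0.0351, 0.0017, 0.0031] az 0.107 j6 11 F [ 0.6 -0.2  0.2] op 75.5 g 0.0
```

Run:
```python
from h import *
go(.617,.122,.12,49)
```

```text
t 7.0 tcp [0.4795 0.3573 0.1447] cy 49.0 tilt [-0.002 -0.001 -1.   ] -> 8 x [-0.0323, -0.0109, 0.0031] az 0.0001 j6 -38 F [ 0.6 -0.2  0.2] op 75.5 g 0.0
```

```bash
python3 -m inch '[[-0.0323,-0.0109,0.003,0,0,0,0.085],[-0.0323,-0.0109,0.003,0,0,0,0.085],[-0.0323,-0.0109,0.003,0,0,0,0.085],[-0.0323,-0.0109,0.003,0,0,0,0.085],[-0.0323,-0.0109,0.003,0,0,0,0.085],[-0.0323,-0.0109,0.003,0,0,0,0.085],[-0.0323,-0.0109,0.003,0,0,0,0.085],[-0.0323,-0.0109,0.003,0,0,0,0.085],[0,0,0,0,0,0,0.085],[0,0,0,0,0,0,0.085]]'
python3 - <<'E'
from h import *
grab_frame("wrist")
for n in ["candle_short","dreidel_small"]: print(n,[(round(d["conf"],2),np.round(d["xyz"],4).tolist()) for d in landmark_of("wrist",n)])
grab_frame("top")
print([(round(d["conf"],2),np.round(d["xyz"],4).tolist()) for d in landmark_of("top","jar")])
go(.617,.122,.029,49)
E
```

```text
time: 7.82
tcp_pos: [0.6186, 0.1208, 0.12]
orientation: [0.351, 0.936, -0.0, 0.0]
ft_force: [-0.3, 0.7, 1.1]
opening: 0.996
gripper_force: 0.0
candle_short [(0.73, [0.6167, 0.1219, 0.001])]
dreidel_small [(0.81, [0.629, 0.0015, 0.0166])]
[(0.6, [0.483, 0.3552, 0.0062])]
t 8.1 tcp [0.6176 0.1235 0.1201] cy 49.1 tilt [ 0.  0. -1.] -> 3 x [-0.0002, -0.0005, 0.0304] az 0.0006 j6 -38 F [-1.2  0.   0.7] op 85.1 g 0.0
```

```bash
python3 -m inch '[[0,-0.001,0.03,0,0,0,0.085],[0,0,0.03,0,0,0,0.085],[0,0,0.031,0,0,0,0.085],[0,0,0,0,0,0,0.085],[0,0,0,0,0,0,0.045],[0,0,0,0,0,0,0.04],[0,0,0,0,0,0,0.04],[0,0,0,0,0,0,0.04],[0,0,0,0,0,0,0.04],[0,0,0,0,0,0,0.04],[0,0,-0.02,0,0,0,0.04],[0,0,-0.03,0,0,0,0.04],[0,0,-0.03,0,0,0,0.04],[0,0,0,0,0,0,0.04]]'
python3 - <<'E'
from h import *
go(.5402,.3065,.12,49)
E
```

```text
time: 9.23
tcp_pos: [0.6198, 0.122, 0.1156]
orientation: [0.35, 0.937, 0.002, 0.004]
ft_force: [0.7, 0.0, -0.4]
opening: 0.58
gripper_force: 62.7
t 9.2 tcp [0.6198 0.122  0.1156] cy 49.0 tilt [ 0.01   0.001 -1.   ] -> 6 x [0.0302, 0.0145, -0.0008] az 0.0001 j6 -19 F [ 0.7  0.  -0.4] op 49.6 g 62.7
```

```bash
python3 -m inch '[[0.0302,0.0145,0,0,0,0,0.04],[0.0302,0.0145,0,0,0,0,0.04],[0.0302,0.0145,0,0,0,0,0.04],[0.0302,0.0145,0,0,0,0,0.04],[0.0302,0.0145,0,0,0,0,0.04],[0.0302,0.0145,0,0,0,0,0.04],[0,0,0,0,0,0,0.04],[0,0,0,0,0,0,0.04],[0,0,0,0,0,0,0.04]]'
python3 - <<'E'
from h import *
go(.5402,.3065,.033,49)
E
```

```text
time: 9.98
tcp_pos: [0.5378, 0.3061, 0.1094]
orientation: [0.35, 0.937, 0.0, 0.0]
ft_force: [0.6, 0.4, -1.5]
opening: 0.583
gripper_force: 62.7
t 10.0 tcp [0.5378 0.3061 0.1094] cy 49.1 tilt [ 0.001  0.    -1.   ] -> 3 x [-0.0005, 0.0006, 0.0255] az 0.0003 j6 -19 F [ 0.6  0.4 -1.5] op 49.8 g 62.7
```

```bash
python3 -m inch '[[-0.001,0.001,0.03,0,0,0,0.04],[0,0,0.03,0,0,0,0.04],[0,0,0.01,0,0,0,0.04],[0,0,0.004,0,0,0,0.04],[0,0,0.001,0,0,0,0.04],[0,0,0,0,0,0,0.04],[0,0,0,0,0,0,0.04]]'
```

```text
time: 10.57
tcp_pos: [0.5398, 0.3059, 0.0346]
orientation: [0.35, 0.937, 0.0, 0.0]
ft_force: [0.3, 0.8, -0.7]
opening: 0.583
gripper_force: 62.7
```

```bash
python3 -m inch '[[0,0,0.0015,0,0,0,0.04],[0,0,0,0,0,0,0.04],[0,0,0,0,0,0,0.053],[0,0,0,0,0,0,0.058],[0,0,0,0,0,0,0.068],[0,0,0,0,0,0,0.068],[0,0,0,0,0,0,0.068],[0,0,-0.01,0,0,0,0.068],[0,0,-0.02,0,0,0,0.068],[0,0,-0.04,0,0,0,0.068],[0,0,-0.04,0,0,0,0.085]]'
python3 - <<'E'
from h import *
go(.4495,-.0115,.12,-142+90)
E
```

```text
time: 11.48
tcp_pos: [0.5384, 0.3059, 0.1431]
orientation: [0.35, 0.937, -0.001, -0.001]
ft_force: [0.6, 0.2, 0.5]
opening: 0.915
gripper_force: 0.0
t 11.5 tcp [0.5384 0.3059 0.1431] cy 49.0 tilt [-0.002 -0.001 -1.   ] -> 12 x [0.0056, -0.0292, 0.002] az -0.1149 j6 -129 F [0.6 0.2 0.5] op 78.1 g 0.0
```

```bash
sed -i 's/abs(j6)>140/abs(j6)>110/' h.py
python3 - <<'E'
from h import *
go(.4495,-.0115,.12,-142+90)
E
```

```text
t 11.5 tcp [0.5384 0.3059 0.1431] cy 49.0 tilt [-0.002 -0.001 -1.   ] -> 16 x [-0.0225, -0.007, 0.0015] az 0.1102 j6 51 F [0.6 0.2 0.5] op 78.1 g 0.0
```

```bash
python3 -m inch '[[-0.0225,-0.007,0.0015,0,0,0.1102,0.085],[-0.0225,-0.007,0.0015,0,0,0.1102,0.085],[-0.0225,-0.007,0.0015,0,0,0.1102,0.085],[-0.0225,-0.007,0.0015,0,0,0.1102,0.085],[-0.0225,-0.007,0.0015,0,0,0.1102,0.085],[-0.0225,-0.007,0.0015,0,0,0.1102,0.085],[-0.0225,-0.007,0.0015,0,0,0.1102,0.085],[-0.0225,-0.007,0.0015,0,0,0.1102,0.085],[-0.0225,-0.007,0.0015,0,0,0.1102,0.085],[-0.0225,-0.007,0.0015,0,0,0.1102,0.085],[-0.0225,-0.007,0.0015,0,0,0.1102,0.085],[-0.0225,-0.007,0.0015,0,0,0.1102,0.085],[-0.0225,-0.007,0.0015,0,0,0.1102,0.085],[-0.0225,-0.007,0.0015,0,0,0.1102,0.085],[-0.0225,-0.007,0.0015,0,0,0.1102,0.085],[-0.0225,-0.007,0.0015,0,0,0.1102,0.085],[0,0,0,0,0,0,0.085],[0,0,0,0,0,0,0.085]]'
python3 - <<'E'
from h import *
m=camera_model("wrist"); cv2.imwrite("pics/w3.png",grab_frame("wrist"))
for n in ["dreidel_large"]: print(n,[(round(d["conf"],2),np.round(d["xyz"],4).tolist()) for d in landmark_of("wrist",n)])
go(.4495,-.0115,.028,-52)
E
```

```text
time: 12.98
tcp_pos: [0.45, -0.0122, 0.1189]
orientation: [0.946, 0.325, 0.0, 0.0]
ft_force: [0.4, 0.7, 0.2]
opening: 0.993
gripper_force: 0.0
dreidel_large [(0.8, [0.4486, -0.0095, 0.0151])]
t 13.1 tcp [ 0.4511 -0.0118  0.1187] cy -51.9 tilt [ 0.002 -0.    -1.   ] -> 3 x [-0.0004, -0.0004, 0.0302] az 0.0005 j6 51 F [ 0.  -0.4 -0.1] op 85.3 g 0.0
```

View pics/w3.png

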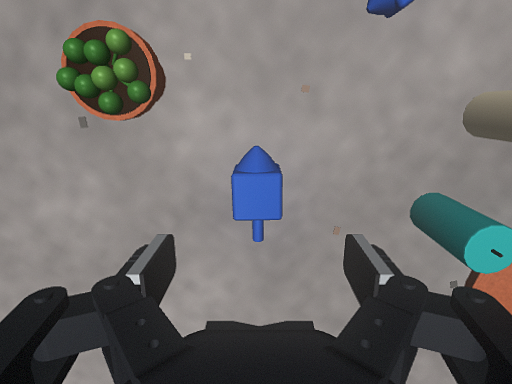

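The dreidel's cube is at (257,195), its axis vertical in the picture, midway between the fingers. Descend and grip.

```bash
python3 -m inch '[[0,0,0.03,0,0,0,0.085],[0,0,0.03,0,0,0,0.085],[0,0,0.031,0,0,0,0.085],[0,0,0,0,0,0,0.085],[0,0,0,0,0,0,0.04],[0,0,0,0,0,0,0.03],[0,0,0,0,0,0,0.03],[0,0,0,0,0,0,0.03],[0,0,0,0,0,0,0.03],[0,0,0,0,0,0,0.03],[0,0,0,0,0,0,0.03]]'
python3 -c "
from h import *
go(.45,-.01,.1)"
python3 -m inch '[[0,0,-0.02,0,0,0,0.03],[0,0,-0.04,0,0,0,0.03],[0,0,-0.04,0,0,0,0.03],[0,0,-0.03,0,0,0,0.03],[0,0,0,0,0,0,0.03]]'
python3 -c "
from h import *
go(.4596,.2731,.14,49)"
```

```text
time: 14.0
tcp_pos: [0.451, -0.0118, 0.0289]
orientation: [0.945, 0.326, 0.001, 0.001]
ft_force: [-0.6, 1.3, 11.0]
opening: 0.456
gripper_force: 59.8
t 14.0 tcp [ 0.451  -0.0118  0.0289] cy -52.0 tilt [ 0.003 -0.001 -1.   ] -> 2 x [0.0002, -0.0009, -0.0355] az -0.0 j6 51 F [-0.6  1.3 11. ] op 39.0 g 59.8
time: 14.42
tcp_pos: [0.4521, -0.012, 0.1633]
orientation: [0.945, 0.326, 0.004, 0.003]
ft_force: [0.3, 0.4, -0.5]
opening: 0.455
gripper_force: 61.6
t 14.4 tcp [ 0.4521 -0.012   0.1633] cy -52.0 tilt [ 0.01  -0.002 -1.   ] -> 16 x [0.0203, -0.0011, 0.0014] az -0.1102 j6 -18 F [ 0.3  0.4 -0.5] op 38.8 g 61.6
```

```bash
python3 -m inch '[[0.0203,-0.0011,0.001,0,0,-0.1102,0.03],[0.0203,-0.0011,0.001,0,0,-0.1102,0.03],[0.0203,-0.0011,0.001,0,0,-0.1102,0.03],[0.0203,-0.0011,0.001,0,0,-0.1102,0.03],[0.0203,-0.0011,0.001,0,0,-0.1102,0.03],[0.0203,-0.0011,0.001,0,0,-0.1102,0.03],[0.0203,-0.0011,0.001,0,0,-0.1102,0.03],[0.0203,-0.0011,0.001,0,0,-0.1102,0.03],[0.0203,-0.0011,0.001,0,0,-0.1102,0.03],[0.0203,-0.0011,0.001,0,0,-0.1102,0.03],[0.0203,-0.0011,0.001,0,0,-0.1102,0.03],[0.0203,-0.0011,0.001,0,0,-0.1102,0.03],[0.0203,-0.0011,0.001,0,0,-0.1102,0.03],[0.0203,-0.0011,0.001,0,0,-0.1102,0.03],[0.0203,-0.0011,0.001,0,0,-0.1102,0.03],[0.0203,-0.0011,0.001,0,0,-0.1102,0.03],[0,0,0,0,0,0,0.03],[0,0,0,0,0,0,0.03]]'
python3 - <<'E'
from h import *
cv2.imwrite("pics/w4.png",grab_frame("wrist"))
go(.4596,.2731,.031,49)
E
```

```text
time: 15.92
tcp_pos: [0.4573, 0.2735, 0.1417]
orientation: [0.35, 0.937, 0.0, 0.0]
ft_force: [0.8, -0.2, -1.0]
opening: 0.449
gripper_force: 61.4
t 16.0 tcp [0.4579 0.2731 0.1417] cy 49.0 tilt [ 0.001  0.    -1.   ] -> 4 x [-0.0003, 0.0003, 0.0277] az -0.0002 j6 -18 F [-0.6 -0.3 -1.5] op 38.4 g 61.4
```

View pics/w4.png

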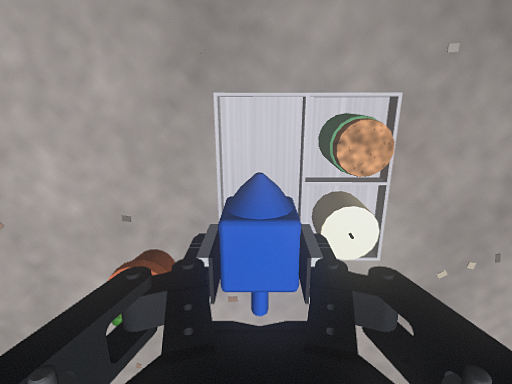

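The jar (350,150) and short candle (345,225) stand in their squares. The dreidel is level and parallel to the long compartment. Lower it.

```bash
python3 -m inch '[[-0.001,0.001,0.03,0,0,0,0.03],[0,0,0.03,0,0,0,0.03],[0,0,0.03,0,0,0,0.03],[0,0,0.012,0,0,0,0.03],[0,0,0.005,0,0,0,0.03],[0,0,0.002,0,0,0,0.03],[0,0,0,0,0,0,0.03],[0,0,0,0,0,0,0.03]]'
```

```text
time: 16.63
tcp_pos: [0.4601, 0.2729, 0.033]
orientation: [0.351, 0.936, 0.0, 0.001]
ft_force: [0.5, -0.5, -1.1]
opening: 0.459
gripper_force: 61.5
```

```bash
python3 -m inch '[[0,0,0.0015,0,0,0,0.03],[0,0,0,0,0,0,0.03],[0,0,0,0,0,0,0.042],[0,0,0,0,0,0,0.047],[0,0,0,0,0,0,0.05],[0,0,0,0,0,0,0.05],[0,0,0,0,0,0,0.05],[0,0,-0.01,0,0,0,0.05],[0,0,-0.02,0,0,0,0.052],[0,0,-0.04,0,0,0,0.06],[0,0,-0.04,0,0,0,0.085]]'
python3 - <<'E'
from h import *
go(.631,.001,.12,90-15)
E
```

```text
time: 17.55
tcp_pos: [0.4586, 0.2728, 0.1417]
orientation: [0.35, 0.937, -0.001, -0.001]
ft_force: [1.3, 1.1, 0.8]
opening: 0.828
gripper_force: 0.0
t 17.6 tcp [0.4586 0.2728 0.1417] cy 49.0 tilt [-0.003 -0.001 -1.   ] -> 9 x [-0.0318, -0.017, 0.0024] az -0.0504 j6 -75 F [1.3 1.1 0.8] op 70.7 g 0.0
```

```bash
python3 -m inch '[[-0.0318,-0.017,0.0024,0,0,-0.0504,0.085],[-0.0318,-0.017,0.0024,0,0,-0.0504,0.085],[-0.0318,-0.017,0.0024,0,0,-0.0504,0.085],[-0.0318,-0.017,0.0024,0,0,-0.0504,0.085],[-0.0318,-0.017,0.0024,0,0,-0.0504,0.085],[-0.0318,-0.017,0.0024,0,0,-0.0504,0.085],[-0.0318,-0.017,0.0024,0,0,-0.0504,0.085],[-0.0318,-0.017,0.0024,0,0,-0.0504,0.085],[-0.0318,-0.017,0.0024,0,0,-0.0504,0.085],[0,0,0,0,0,0,0.085],[0,0,0,0,0,0,0.085]]'
python3 - <<'E'
from h import *
m=camera_model("wrist"); cv2.imwrite("pics/w5.png",grab_frame("wrist"))
for n in ["dreidel_small"]: print(n,[(round(d["conf"],2),np.round(d["xyz"],4).tolist()) for d in landmark_of("wrist",n)])
go(.631,.001,.02,75)
E
```

```text
time: 18.47
tcp_pos: [0.6323, 0.0001, 0.1191]
orientation: [0.132, 0.991, -0.0, -0.0]
ft_force: [-0.2, 1.2, 0.3]
opening: 0.996
gripper_force: 0.0
dreidel_small [(0.83, [0.6302, -0.0007, 0.0153])]
t 18.6 tcp [0.6312 0.0019 0.1193] cy 75.0 tilt [-0.001  0.    -1.   ] -> 3 x [-0.0, -0.0003, 0.0331] az -0.0001 j6 -75 F [-0.4  0.4 -0.6] op 85.2 g 0.0
```

View pics/w5.png

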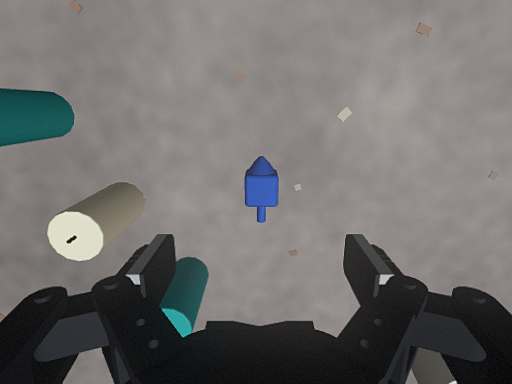

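The small dreidel is at (261,190), aligned and clear. Grip.

```bash
python3 -m inch '[[0.0005,0.001,0.035,0,0,0,0.085],[0,0,0.034,0,0,0,0.085],[0,0,0.034,0,0,0,0.085],[0,0,0,0,0,0,0.085],[0,0,0,0,0,0,0.04],[0,0,0,0,0,0,0.02],[0,0,0,0,0,0,0.02],[0,0,0,0,0,0,0.02],[0,0,0,0,0,0,0.02],[0,0,0,0,0,0,0.02],[0,0,0,0,0,0,0.02],[0,0,0,0,0,0,0.02]]'
python3 -m inch '[[0,0,-0.02,0,0,0,0.02],[0,0,-0.04,0,0,0,0.02],[0,0,-0.04,0,0,0,0.02],[0,0,-0.04,0,0,0,0.02],[0,0,-0.03,0,0,0,0.02],[0,0,0,0,0,0,0.02]]'
python3 - <<'E'
from h import *
s=np.array([.5356,-.3068]); 
go(s[0]-.035,s[1],.13,0)
go(s[0]-.035,s[1],.13,75)
E
```

```text
time: 19.57
tcp_pos: [0.6324, 0.0026, 0.0181]
orientation: [0.13, 0.991, 0.0, 0.001]
ft_force: [-1.2, 1.6, 9.4]
opening: 0.313
gripper_force: 59.7
time: 20.07
tcp_pos: [0.6338, 0.0025, 0.1937]
orientation: [0.13, 0.991, 0.0, 0.005]
ft_force: [0.5, -0.2, 0.1]
opening: 0.316
gripper_force: 59.2
t 20.1 tcp [0.6338 0.0025 0.1937] cy 75.0 tilt [ 0.011 -0.001 -1.   ] -> 12 x [-0.0132, -0.0271, 0.0052] az 0.1091 j6 -32 F [ 0.5 -0.2  0.1] op 27.0 g 59.2
t 20.1 tcp [0.6338 0.0025 0.1937] cy 75.0 tilt [ 0.011 -0.001 -1.   ] -> 10 x [0.0049, -0.0333, 0.0063] az 0.0 j6 -107 F [ 0.5 -0.2  0.1] op 27.0 g 59.2
```

```bash
python3 -m inch '[[-0.0132,-0.0271,0.0045,0,0,0.1091,0.02],[-0.0132,-0.0271,0.0045,0,0,0.1091,0.02],[-0.0132,-0.0271,0.0045,0,0,0.1091,0.02],[-0.0132,-0.0271,0.0045,0,0,0.1091,0.02],[-0.0132,-0.0271,0.0045,0,0,0.1091,0.02],[-0.0132,-0.0271,0.0045,0,0,0.1091,0.02],[-0.0132,-0.0271,0.0045,0,0,0.1091,0.02],[-0.0132,-0.0271,0.0045,0,0,0.1091,0.02],[-0.0132,-0.0271,0.0045,0,0,0.1091,0.02],[-0.0132,-0.0271,0.0045,0,0,0.1091,0.02],[-0.0132,-0.0271,0.0045,0,0,0.1091,0.02],[-0.0132,-0.0271,0.0045,0,0,0.1091,0.02],[0,0,0,0,0,0,0.02],[0,0,0,0,0,0,0.02]]'
python3 - <<'E'
from h import *
m=camera_model("wrist"); cv2.imwrite("pics/w6.png",grab_frame("wrist"))
for n in ["saucer","dreidel_small"]: print(n,[(round(d["conf"],2),np.round(d["xyz"],4).tolist()) for d in landmark_of("wrist",n)])
go(.5056,-.3068,.025,0)
E
```

```text
time: 21.23
tcp_pos: [0.497, -0.3071, 0.1323]
orientation: [0.708, 0.706, -0.0, -0.0]
ft_force: [0.6, -0.4, -0.3]
opening: 0.31
gripper_force: 59.2
saucer [(0.76, [0.5356, -0.3049, -0.0009])]
dreidel_small []
t 21.4 tcp [ 0.4987 -0.306   0.1325] cy 0.1 tilt [ 0.001 -0.001 -1.   ] -> 3 x [-0.0003, 0.0023, 0.0358] az 0.0006 j6 -31 F [ 0.3 -0.5 -0.2] op 26.3 g 59.2
```

View pics/w6.png

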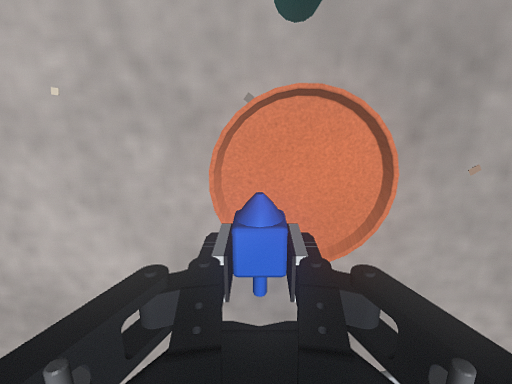

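The dreidel is held level, with the saucer at (305,172) below and ahead. Its position is confirmed. Lower.

```bash
python3 -m inch '[[-0.0005,0.007,0.035,0,0,0,0.02],[0,0,0.035,0,0,0,0.02],[0,0,0.025,0,0,0,0.02],[0,0,0.009,0,0,0,0.02],[0,0,0.004,0,0,0,0.02],[0,0,0.001,0,0,0,0.02],[0,0,0,0,0,0,0.02],[0,0,0,0,0,0,0.02]]'
```

```text
time: 22.05
tcp_pos: [0.506, -0.3067, 0.0242]
orientation: [0.707, 0.708, 0.0, 0.001]
ft_force: [0.6, -0.5, 0.3]
opening: 0.313
gripper_force: 59.3
```

```bash
python3 -m inch '[[0,0,0.001,0,0,0,0.02],[0,0,0,0,0,0,0.02],[0,0,0,0,0,0,0.03],[0,0,0,0,0,0,0.036],[0,0,0,0,0,0,0.042],[0,0,0,0,0,0,0.042],[0,0,0,0,0,0,0.042],[0,0,-0.01,0,0,0,0.042],[0,0,-0.02,0,0,0,0.042],[0,0,-0.04,0,0,0,0.05],[0,0,-0.04,0,0,0,0.085],[0,0,-0.03,0,0,0,0.085]]'
python3 - <<'E'
from h import *
go(.6165,-.126,.15,110)
E
```

```text
time: 23.05
tcp_pos: [0.5052, -0.3069, 0.1657]
orientation: [0.707, 0.707, 0.0, 0.001]
ft_force: [0.4, -0.6, -0.0]
opening: 0.852
gripper_force: 0.0
t 23.1 tcp [ 0.5052 -0.3069  0.1657] cy 0.0 tilt [ 0.002 -0.001 -1.   ] -> 11 x [0.0206, -0.0001, 0.0014] az 0.1111 j6 58 F [ 0.4 -0.6 -0. ] op 72.8 g 0.0
```

```bash
python3 -m inch '[[0.0206,0,0.0014,0,0,0.1111,0.085],[0.0206,0,0.0014,0,0,0.1111,0.085],[0.0206,0,0.0014,0,0,0.1111,0.085],[0.0206,0,0.0014,0,0,0.1111,0.085],[0.0206,0,0.0014,0,0,0.1111,0.085],[0.0206,0,0.0014,0,0,0.1111,0.085],[0.0206,0,0.0014,0,0,0.1111,0.085],[0.0206,0,0.0014,0,0,0.1111,0.085],[0.0206,0,0.0014,0,0,0.1111,0.085],[0.0206,0,0.0014,0,0,0.1111,0.085],[0.0206,0,0.0014,0,0,0.1111,0.085],[0,0,0,0,0,0,0.085],[0,0,0,0,0,0,0.085]]'
python3 - <<'E'
from h import *
m=camera_model("wrist"); cv2.imwrite("pics/w7.png",grab_frame("wrist"))
for n in ["candle_tall"]: print(n,[(round(d["conf"],2),np.round(d["xyz"],4).tolist(),np.round(proj("wrist",d["xyz"],m))) for d in landmark_of("wrist",n)])
go(.6175,-.126,.045,-70)
E
```

```text
time: 24.13
tcp_pos: [0.6174, -0.1254, 0.1469]
orientation: [0.985, 0.175, -0.0, 0.0]
ft_force: [-1.1, -0.1, -1.1]
opening: 0.993
gripper_force: 0.0
candle_tall [(0.96, [0.7058, -0.0939, 0.0032], array([260.,  76.])), (0.81, [0.5289, -0.1566, 0.0062], array([258., 261.])), (0.79, [0.6137, -0.1272, 0.0001], array([260., 179.]))]
t 24.2 tcp [ 0.6166 -0.1261  0.1469] cy -69.9 tilt [-0. -0. -1.] -> 3 x [0.0003, 0.0001, 0.034] az 0.0006 j6 58 F [ 0.4 -0.4 -0.3] op 85.2 g 0.0
```

View pics/w7.png

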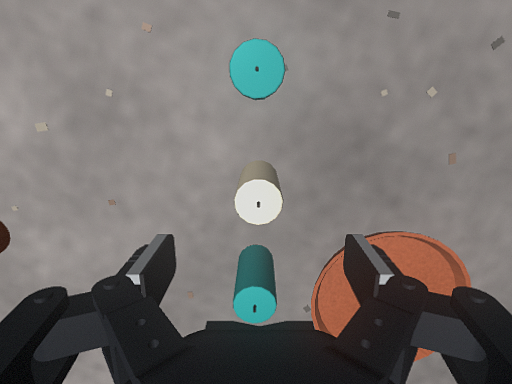

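The cream candle (258,200) is centred between the fingers, with the turquoise ones at (257,70) and (255,300) left clear. Grip.

```bash
python3 -m inch '[[0,0,0.035,0,0,0,0.085],[0,0,0.035,0,0,0,0.085],[0,0,0.034,0,0,0,0.085],[0,0,0,0,0,0,0.085],[0,0,0,0,0,0,0.04],[0,0,0,0,0,0,0.03],[0,0,0,0,0,0,0.03],[0,0,0,0,0,0,0.03],[0,0,0,0,0,0,0.03],[0,0,0,0,0,0,0.03],[0,0,0,0,0,0,0.03]]'
python3 -m inch '[[0,0,-0.02,0,0,0,0.03],[0,0,-0.04,0,0,0,0.03],[0,0,-0.04,0,0,0,0.03],[0,0,-0.04,0,0,0,0.03],[0,0,0,0,0,0,0.03],[0,0,0,0,0,0,0.03]]'
python3 - <<'E'
from h import *
go(.5725,-.3062,.15,90)
E
```

```text
time: 25.15
tcp_pos: [0.6181, -0.1263, 0.045]
orientation: [0.985, 0.174, 0.001, 0.001]
ft_force: [-1.1, -0.7, 8.8]
opening: 0.43
gripper_force: 59.2
time: 25.65
tcp_pos: [0.618, -0.1261, 0.1862]
orientation: [0.985, 0.174, 0.003, 0.001]
ft_force: [-0.9, 0.3, -1.9]
opening: 0.432
gripper_force: 60.3
t 25.6 tcp [ 0.618  -0.1261  0.1862] cy -70.0 tilt [ 0.006 -0.002 -1.   ] -> 6 x [-0.0136, 0.028, 0.006] az 0.0582 j6 62 F [-0.9  0.3 -1.9] op 36.9 g 60.3
```

```bash
python3 -m inch '[[-0.0136,0.028,0.006,0,0,0.0582,0.03],[-0.0136,0.028,0.006,0,0,0.0582,0.03],[-0.0136,0.028,0.006,0,0,0.0582,0.03],[-0.0136,0.028,0.006,0,0,0.0582,0.03],[-0.0136,0.028,0.006,0,0,0.0582,0.03],[-0.0136,0.028,0.006,0,0,0.0582,0.03],[0,0,0,0,0,0,0.03],[0,0,0,0,0,0,0.03],[0,0,0,0,0,0,0.03]]'
python3 - <<'E'
from h import *
cv2.imwrite("pics/w8.png",grab_frame("wrist"))
print([(round(d["conf"],2),np.round(d["xyz"],4).tolist()) for n in ["dreidel_small","saucer"] for d in landmark_of("wrist",n)])
go(.5725,-.3062,.051,-90)
E
```

```text
time: 26.4
tcp_pos: [0.5712, -0.3056, 0.146]
orientation: [1.0, -0.0, -0.001, -0.0]
ft_force: [-0.9, 0.7, -1.2]
opening: 0.429
gripper_force: 60.4
[]
t 26.6 tcp [ 0.5719 -0.3049  0.1467] cy -89.9 tilt [-0.  0. -1.] -> 3 x [0.0002, 0.0004, 0.0319] az 0.0004 j6 62 F [ 0.4  0.6 -1.3] op 36.8 g 60.4
```

View pics/w8.png

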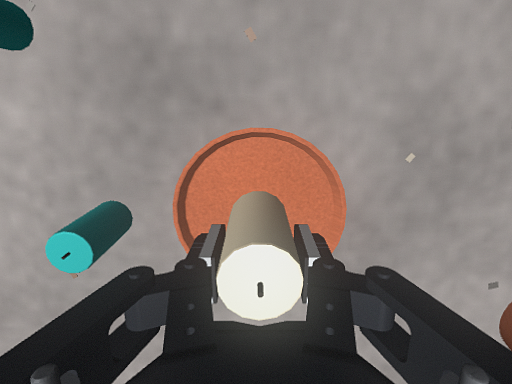

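The candle is upright over the far half of the saucer. The dreidel is hidden behind the gripper, as planned. Lower.

```bash
python3 -m inch '[[0,0.001,0.03,0,0,0,0.03],[0,0,0.03,0,0,0,0.03],[0,0,0.02,0,0,0,0.03],[0,0,0.01,0,0,0,0.03],[0,0,0.005,0,0,0,0.03],[0,0,0.001,0,0,0,0.03],[0,0,0,0,0,0,0.03],[0,0,0,0,0,0,0.03]]'
```

```text
time: 27.22
tcp_pos: [0.5721, -0.307, 0.0517]
orientation: [1.0, 0.0, 0.001, 0.0]
ft_force: [-0.5, 0.2, -0.6]
opening: 0.427
gripper_force: 60.4
```

```bash
python3 -m inch '[[0,0,0.0015,0,0,0,0.03],[0,0,0,0,0,0,0.03],[0,0,0,0,0,0,0.04],[0,0,0,0,0,0,0.045],[0,0,0,0,0,0,0.055],[0,0,0,0,0,0,0.055],[0,0,0,0,0,0,0.055],[0,0,-0.01,0,0,0,0.055],[0,0,-0.02,0,0,0,0.055],[0,0,-0.04,0,0,0,0.055],[0,0,-0.04,0,0,0,0.055],[0,0,-0.04,0,0,0,0.085],[-0.015,-0.03,-0.02,0,0,0,0.085],[-0.015,-0.03,-0.02,0,0,0,0.085],[-0.015,-0.03,0,0,0,0,0.085],[-0.015,-0.03,0,0,0,0,0.085],[0,0,0,0,0,0,0.085]]'
python3 - <<'E'
from h import *
i=0
for c in ["scene","top"]:
    im=grab_frame(c); cv2.imwrite(f"pics/end_{c}.png",cv2.resize(im[100:300,70:470] if c=="top" else im[120:290,80:460],(800,400 if c=="top" else 357),interpolation=cv2.INTER_CUBIC))
    for n in ["tin","saucer","dreidel_large","dreidel_small","candle_short","candle_tall","jar","seedling"]:
        print(c,n,[(round(d["conf"],2),np.round(d["xyz"],3).tolist()) for d in landmark_of(c,n)])
E
```

```text
time: 28.63
tcp_pos: [0.509, -0.1829, 0.2406]
orientation: [1.0, 0.001, -0.0, -0.0]
ft_force: [1.2, -0.2, 0.6]
opening: 0.992
gripper_force: 0.0
scene tin [(0.97, [0.488, 0.302, 0.004])]
scene saucer [(0.65, [0.537, -0.306, 0.001])]
scene dreidel_large [(0.71, [0.46, 0.271, 0.024])]
scene dreidel_small [(0.78, [0.503, -0.305, 0.018])]
scene candle_short [(0.56, [0.536, 0.304, 0.001])]
scene candle_tall [(0.83, [0.569, -0.309, 0.007]), (0.63, [0.706, -0.092, 0.0]), (0.56, [0.523, -0.153, 0.004])]
scene jar [(0.8, [0.474, 0.359, 0.001])]
scene seedling [(0.62, [0.502, -0.307, 0.02]), (0.57, [0.458, 0.121, -0.004])]
top tin [(0.67, [0.485, 0.301, -0.002])]
top saucer [(0.15, [0.459, 0.125, 0.001])]
top dreidel_large [(0.98, [0.463, 0.272, 0.02])]
top dreidel_small []
top candle_short [(0.86, [0.539, 0.307, 0.009])]
top candle_tall [(0.9, [0.7, -0.091, -0.001]), (0.71, [0.532, -0.156, -0.004]), (0.49, [0.538, 0.306, 0.008])]
top jar [(0.79, [0.483, 0.355, 0.004])]
top seedling [(0.95, [0.459, 0.128, -0.0])]
```

View pics/end_scene.png

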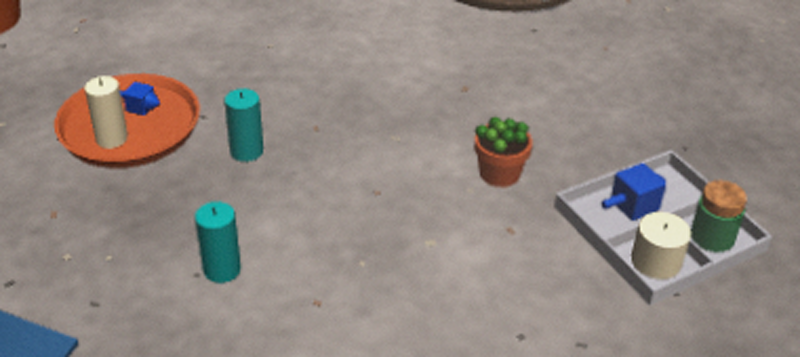

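View pics/end_top.png

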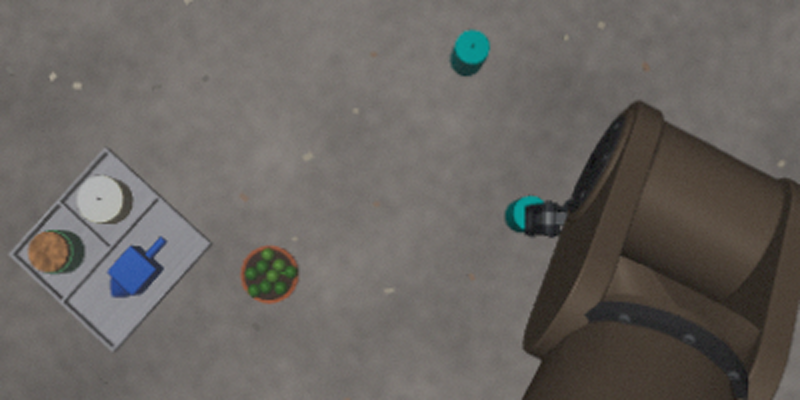

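All five things stand or lie in place. In the scene crop the saucer holds the candle (107,115) and the dreidel (140,98), and the tin holds the dreidel, the jar and the candle. The tin, saucer and seedling have not moved, and the arm is clear. Handing in.

```bash
python3 -c "
from station import bot
print(bot.job_done())"
```

```text
the job is handed in; nothing more can be done
None
```

I made up both kits and handed the job in at about 29 s of the 128 s allowed; the final pictures show all five things in place, and the hand-in returned no verdict.

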